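Tag the vial carrier and lift it out of the tray

ROBOT

A 6-joint arm with a two-finger parallel gripper is mounted at the origin on the work surface. World frame = base frame: x ahead of the robot, y to its left, z up, the work surface at z = 0. Lengths are in m, angles in rad, forces in N, time in s.
With the tool pointing down it reaches from about 0.4 to 0.925 m from the base axis. Payload 3.4 kg.
Tool frame: the origin (TCP) lies midway between the tips of the shut fingers; the grasp point (between the pads) lies 19 mm behind it (arm.grip_depth is the distance from the TCP to the grasp point, in m); z points along the fingers, x is the direction in which the jaws open and shut, and the axes are right-handed (so a half turn about z gives the same grasp; the last joint's range is limited). The gripper opens to 85 mm and grips with 20 to 120 N. Pads are 22 mm wide; open, the fingers measure 114 mm over their backs; the gripper's body (76 mm by 85 mm) begins 54 mm behind the grasp point. The pads swing forward as they close: fully open they stand 13 mm farther back than shut.
Start: joints at [1.125, 0.307, 1.506, -0, 1.328, -0.073], TCP at [0.209, 0.536, 0.231] pointing down, gripper open.
Joint ranges: [-3.12, 3.12], [-1.05, 2.28], [0.14, 2.33], [-1.42, 4.57], [0.1, 2.73], [-2.68, 2.68]. Speed limits (rad/s): [2.57, 2.57, 3.14, 3.14, 3.14, 3.14].

INTERFACE

Orientations are given as a 3x3 rotation matrix whose columns are the frame's x, y, z axes.
In Python, from cell import arm gives the robot as it stands.
- The arm moves only by the tool arm_command, never from a script. Its argument "commands" is a list of rows, each a list of 5 numbers: the finger opening in cm, from 0 to 8.54, then the shift along the tool's x, y, z in cm, then the turn about the tool's z in rad. In form: [[jaw, dx, dy, dz, roll], ...]. A call has 1 to 20 rows; each row shifts and turns the commanded pose from where the row before left it, along the tool's axes as they then stand; what a row does not reach is not made up. A row lasts 1/12 s, in which the tool goes at most 41.7 mm and 7.16 degrees, less where a joint would pass 70% of its speed; a pose out of reach is approached as far as the arm can. A call is refused whole if a number of a shift passes 4.17 or a number of a turn 0.125, either way. A call with a gripper value outside its range is refused whole. The fingers move at their own pace and stop on an object; "newtons" is the grip in N (left out, the last holds). Time passes only in rows, so rows that do not move let the fingers close. It gives the time, the measured TCP pose, the force and the opening at its end, in the units of the state.
- arm.read_state(): the state, without advancing time (a new reading comes with each control period).
- arm.get_image(name): name is "side" or "top" or "wrist"; returns a dict with "color" (400x640x3 uint8, red, green, blue), "z_map" (400x640 float32, m along the optical axis (not along the pixel's ray), 0 where there is no reading), "fx", "fy", "cx", "cy" (pixels), "dist" ([k1, k2, p1, p2, k3] as OpenCV has them; the pictures are not rectified), "position" and "orientation" of the camera in the world. Camera axes: x right, y down, z forward; pixel columns grow to the right and rows downward; lengths in m; the calibration is good to about 2 mm. A picture is of the moment at which its call begins.
- arm.job_done(): hands the job in, once; it reports no verdict.
Trained networks look in the newest picture that a camera, given by its name, has taken for a name from the list of things; names that differ only in an ending like _2 or _b are one class to them, and where a whole thing is asked for, a point or a joint stands for the part that bears it (a point fixed in the world has none). Each returns a list of dicts, best first, with "conf" (0 to 1); they miss things now and then, are a little off and sometimes report something else, mostly with a low value. They report only what shows in the picture. A call takes as long as a camera call. They do not tell look-alikes from the thing itself.
- arm.trace(thing, camera): "pixels" (400x640 bool, what is visible of it) and "at" ([row, column] in pixels, amid what is visible of it).
- arm.landmark_of(thing, camera): "at" ([row, column] in pixels: a listed point, or the origin of a listed thing).
The state is a dict: "time": time; "qpos": joint angles; "joint_velocities": joint speeds; "effort": joint torques, N m; "position": TCP position; "tcp_rot": TCP orientation; "wrist_force": force on the tool from outside, world axes, zero at the start; "ft_torque": the same for the moment, N m; "gripper_width": finger opening in m.
Only numpy, scipy, OpenCV 4.12 (cv2) and the standard library are available. Lean on these libraries where they do the work, as an engineer would, in place of code of your own. Each camera call takes 0.05 s, during which the arm holds its last target.

TASK

Take the flat metal tag out of its slotted stand, hang it by its hole on the slanted peg at the end of the vial carrier that stands in the steel tray, and let go of it. Then take the carrier by its black T handle, lift it out of the tray until its underside is about 10 cm above the bench, and finish while still holding it there, steady and level, with the tag hanging on its peg and the four vials in their wells. Leave the other bottles and jars where they stand and never tip the carrier.

Things in the scene. Friction and masses are not known exactly. Their poses are not given: they have to be found in the camera images.
- tag_eye (a point): Centre of the round 20 mm hole of the tag, which stands upright in a slotted block; 18 mm below its top edge, 62 mm above its lower edge, mid-width and mid-thickness. x is the plate's normal (hole axis, both faces alike), y along the 40 mm width, z to the top edge. The tag can be held by its two side edges at the height of the hole, leaving the hole free between the fingers
- tag: The tag: a bare aluminium plate 40 mm wide, 80 mm tall, 6 mm thick, about 50 g; origin at the middle of its lower edge, axes as tag_eye
- stand: Fixed grey slotted block 50 x 80 x 30 mm high that holds the tag upright, axes as the tag's; the slot is 20 mm deep with about 1 mm play all round; lift the tag straight up. Origin at the centre of its underside on the bench
- carrier: White plastic vial carrier, about 350 g plus four 30 g vials, loose in the tray: block 160 (x) x 86 (y) x 26 mm, four wells 20 mm deep at x = +-42, y = +-21 mm, T handle in the middle; at its +x end a post 14 mm wide, 115 mm high, from whose +x face at x = 76 mm a slanted peg points along +x. Origin at the centre of its underside, z up
- handle (a point): Centre of the carrier's T handle, 135 mm above its underside: a black bar 74 mm long along the carrier's x, 14 mm wide (y) and 14 mm high, on a 12 mm thick central stem; axes as the carrier's. Grip across its width at its middle
- peg_root (a point): Where the axis of the peg leaves the end post of the carrier (76 mm along x, 98 mm above the underside). The peg is a steel rod 7 mm thick with a round end; axes as the carrier's
- peg_tip (a point): Tip end of the peg's axis (118 mm along the carrier's x, 108 mm above the underside): the peg rises about 13 degrees from root to tip, so a hung tag stays on. With the tag hanging, the hole's centre is about 6.5 mm below the peg's axis
- tray: Fixed steel tray 300 (x) x 400 (y) mm, walls 30 mm high, floor 4 mm thick; origin at the centre of its underside on the bench
- vial0_mid (a point): Centre (half-way up) of a capped glass vial 26 mm across and 60 mm tall, standing in a well of the carrier; it stays there
- vial1_mid (a point): Centre (half-way up) of a capped glass vial 26 mm across and 60 mm tall, standing in a well of the carrier; it stays there
- vial2_mid (a point): Centre (half-way up) of a capped glass vial 26 mm across and 60 mm tall, standing in a well of the carrier; it stays there
- vial3_mid (a point): Centre (half-way up) of a capped glass vial 26 mm across and 60 mm tall, standing in a well of the carrier; it stays there
- flask_mid (a point): Centre (half-way up) of a bystander: a capped glass bottle 48 mm across and 90 mm tall, on the bench near the tag
- jar_mid (a point): Centre (half-way up) of a bystander: a capped amber jar 52 mm across and 60 mm tall, on the bench near the tag
- loose0_mid (a point): Centre (half-way up) of a bystander: a capped vial 26 mm across and 60 mm tall, standing in the tray
- loose1_mid (a point): Centre (half-way up) of a bystander: a capped vial 26 mm across and 60 mm tall, standing in the tray
- loose2_mid (a point): Centre (half-way up) of a bystander: a capped vial 26 mm across and 60 mm tall, standing in the tray
- bigjar_mid (a point): Centre (half-way up) of a bystander: a capped amber jar 60 mm across and 80 mm tall, on the bench
Things that resemble listed ones, but are neither listed nor needed, are in the scene too. Leave any blue or pink look-alike of the part that bears vial2_mid alone.

How it is judged:
On the way, in this order (a step that is already met when the one before it is completed fails the run):
1. the tag hangs by its hole on the carrier's peg, let go, with the carrier still standing in the tray (x of tag_eye in the frame of carrier between 0.074 and 0.12 m and y of tag_eye in the frame of carrier between -0.012 and 0.012 m and z of tag_eye in the frame of carrier between 0.082 and 0.112 m and angle between tag_eye's own z axis and vertical below 0.5 rad and contact force between tag and carrier above 0.05 N and contact force between tag and the fingers below 0.05 N and height (world z) of carrier below 0.02 m and angle between carrier's own z axis and vertical below 0.1 rad), for 0.3 s.
2. the carrier is held clear of the tray, level, about 10 cm up, tag and vials on board (x of tag_eye in the frame of carrier between 0.074 and 0.12 m and y of tag_eye in the frame of carrier between -0.012 and 0.012 m and z of tag_eye in the frame of carrier between 0.082 and 0.112 m and angle between tag_eye's own z axis and vertical below 0.5 rad and contact force between tag and carrier above 0.05 N and height (world z) of carrier between 0.07 and 0.15 m and angle between carrier's own z axis and vertical below 0.12 rad and contact force between carrier and the fingers above 1 N and contact force between carrier and tray below 0.05 N and contact force between carrier and flask below 0.05 N and contact force between carrier and jar below 0.05 N and contact force between carrier and loose0 below 0.05 N and contact force between carrier and loose1 below 0.05 N and contact force between carrier and loose2 below 0.05 N and contact force between carrier and bigjar below 0.05 N and z of each of vial0_mid, vial1_mid, vial2_mid, vial3_mid in the frame of carrier below 0.055 m and distance between each of vial0_mid, vial1_mid, vial2_mid, vial3_mid and handle below 0.125 m), for 0.2 s.
At the end, for the whole second after the job is handed in: Carrier held in the fingers, underside 7 to 15 cm above the bench, tilted under 0.12 rad, clear of tray and bystanders, at rest (under 3 cm/s, 0.2 rad/s); the tag hangs by its hole on the peg, not touched by the fingers; all four vials in their wells (all of step 2 and linear speed of carrier below 0.03 m/s and angular speed of carrier below 0.2 rad/s and contact force between tag and the fingers below 0.05 N); the arm keeps its last pose, push and grip.
It fails at once if a bystander bottle, jar or vial is shifted by more than 30 mm or tipped (distance of any of flask_mid, jar_mid, loose0_mid, loose1_mid, loose2_mid, bigjar_mid from where it was at the start of the episode above 0.03 m or angle between any of flask_mid, jar_mid, loose0_mid, loose1_mid, loose2_mid, bigjar_mid's own z axis and vertical above 0.5 rad).
It fails at once if the carrier is tipped by more than 0.4 rad (angle between carrier's own z axis and vertical above 0.4 rad).
It also fails if it takes over 54 s, if anything falls off the work surface, if the arm or the gripper's body presses on something with over 40 N, if the wrist force passes 120 N, or if a joint passes its speed limit or range.

## Working session

There is one attempt and no reset: what is moved stays moved. The work goes in short steps, Python scripts to look and compute and a tool call to move; the robot and the scene stay as the last step left them, time stands still between calls to the robot, and variables do not carry over. Pictures are saved under pics/ and viewed, and the job is handed in when it is done.

Besides the shell and the picture viewer there is one more tool, called as a command line: name --pt "numbers of a row" for each row, then --argument value for the rest. arm_command: Moves the arm, as the interface text tells. Its arguments: {"type":"object","properties":{"commands":{"type":"array","items":{"type":"array","items":{"type":"number"}}},"newtons":{"type":"number"}},"required":["commands"]}

```bash
ls; mkdir -p pics; cat > h.py <<'E'
import numpy as np, cv2
from cell import arm
def K(im): return np.array([[im['fx'],0,im['cx']],[0,im['fy'],im['cy']],[0,0,1.]])
def ray(im,px):  # px list of [row,col]
    p=np.array(px,float).reshape(-1,2)[:,::-1].copy()
    u=cv2.undistortPoints(p.reshape(-1,1,2),K(im),np.array(im['dist'],float)).reshape(-1,2)
    return np.c_[u,np.ones(len(u))]
def world(im,px,z=None):
    p=np.array(px,float).reshape(-1,2)
    r=ray(im,p)
    if z is None: z=im['z_map'][p[:,0].round().astype(int),p[:,1].round().astype(int)]
    return (r*np.asarray(z).reshape(-1,1))@np.array(im['orientation']).T+np.array(im['position'])
def onplane(im,px,h):
    d=ray(im,px)@np.array(im['orientation']).T; o=np.array(im['position'])
    return o+d*((h-o[2])/d[:,2])[:,None]
def proj(im,P):
    R=np.array(im['orientation']); c=(np.atleast_2d(P)-np.array(im['position']))@R
    q,_=cv2.projectPoints(c,np.zeros(3),np.zeros(3),K(im),np.array(im['dist'],float)); return q.reshape(-1,2)[:,::-1]
def save(im,n): cv2.imwrite('pics/'+n,im['color'][:,:,::-1])
np.set_printoptions(precision=4,suppress=True)
E
python3 - <<'E'
from h import *
s=arm.read_state(); print(s)
for n in ['side','top','wrist']:
    im=arm.get_image(n); save(im,n+'0.png'); print(n,im['position'],np.array(im['orientation']).tolist(),im['fx'])
    for t in ['tag_eye','tag','stand','carrier','handle','peg_root','peg_tip','tray','vial2_mid','flask_mid','jar_mid','loose0_mid','bigjar_mid']:
        for d in arm.landmark_of(t,n)[:5]:
            print(t,d['at'],round(d['conf'],2),world(im,d['at'])[0])
E
```

```text
pics
{'time': 0.0, 'qpos': array([ 1.1255,  0.3076,  1.5077,  0.    ,  1.3284, -0.0735]), 'joint_velocities': array([ 0.0016,  0.0002, -0.0006,  0.0001,  0.0009,  0.0017]), 'effort': array([ -0.0007, -45.7566, -25.1923,  -0.0001,   0.0132,   0.    ]), 'position': array([0.2086, 0.5351, 0.2304]), 'tcp_rot': array([[ 0.3633,  0.9317, -0.0009],
       [ 0.9317, -0.3633, -0.0019],
       [-0.0021, -0.0002, -1.    ]]), 'wrist_force': array([-0.0846,  1.0208, -0.2637]), 'ft_torque': array([0.0564, 0.0136, 0.0185]), 'gripper_width': 0.08530107253095298}
side [0.1773 0.778  1.0298] [[-0.8947055129287667, -0.32968989089012896, 0.301341369512597], [-0.44662550829665265, 0.6524119807483898, -0.6122779293055719], [0.005263123942042247, -0.682395181123678, -0.7309645109754326]] 473.91696749286393
tag_eye [160.6, 376.5] 0.61 [ 0.5139 -0.3041 -0.    ]
tag_eye [206.4, 270.1] 0.29 [0.697  0.0466 0.0379]
tag [176.3, 376.9] 0.57 [ 0.4788 -0.2147  0.0237]
tag [260.4, 281.8] 0.51 [0.58   0.186  0.0284]
tag [266.9, 278.6] 0.5 [0.5761 0.2088 0.0314]
stand [180.0, 375.6] 0.72 [ 0.475  -0.1939  0.0281]
carri
[... 1824 characters left out ...]
 -0.3374  0.068 ]
jar_mid [185.5, 404.2] 0.54 [ 0.5944 -0.2268  0.0356]
loose0_mid [220.0, 265.1] 0.43 [0.4736 0.2017 0.068 ]
loose0_mid [203.3, 441.6] 0.38 [ 0.5349 -0.3346  0.0794]
loose0_mid [227.0, 403.4] 0.29 [ 0.4642 -0.225   0.0306]
bigjar_mid [253.3, 191.6] 0.84 [0.3671 0.4182 0.0796]
bigjar_mid [219.8, 405.5] 0.16 [ 0.4806 -0.2203  0.0962]
wrist [0.1343 0.5653 0.3744] [[0.3637650989746943, 0.8847109079859358, 0.29148166676247594], [0.9314901179480346, -0.34585085584931063, -0.11275347299952661], [0.001054956438206976, 0.3125280704176818, -0.9499079388382398]] 291.7318721493001
loose0_mid [399.0, 192.3] 0.61 [0.2011 0.4934 0.308 ]
bigjar_mid [307.2, 298.1] 0.58 [0.3485 0.4427 0.068 ]
```

View pics/side0.png

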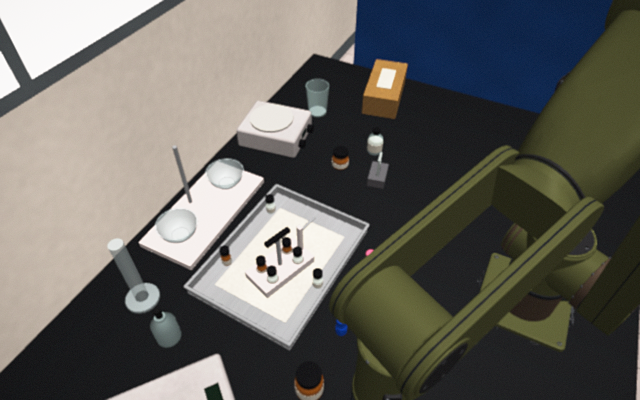

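View pics/top0.png

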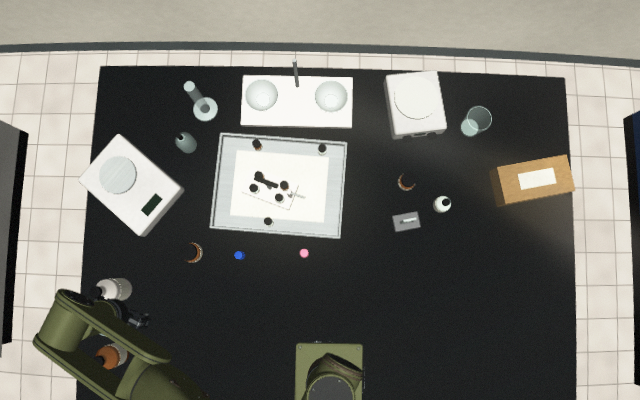

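```bash
python3 - <<'E'
import cv2
a=cv2.imread('pics/top0.png');b=cv2.imread('pics/side0.png')
cv2.imwrite('pics/top0z.png',cv2.resize(a[130:270,210:350],None,fx=4,fy=4,interpolation=2))
cv2.imwrite('pics/top0t.png',cv2.resize(a[160:260,360:460],None,fx=5,fy=5,interpolation=2))
cv2.imwrite('pics/side0z.png',cv2.resize(b[190:330,200:350],None,fx=4,fy=4,interpolation=2))
cv2.imwrite('pics/side0t.png',cv2.resize(b[110:210,320:420],None,fx=5,fy=5,interpolation=2))
E
```

```text
(no output)
```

View pics/top0z.png

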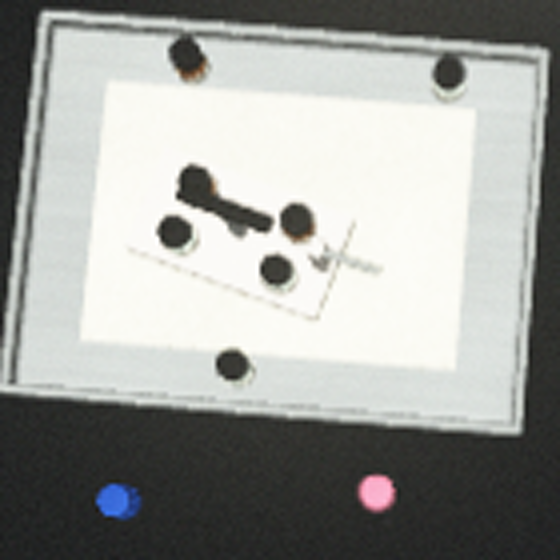

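View pics/top0t.png

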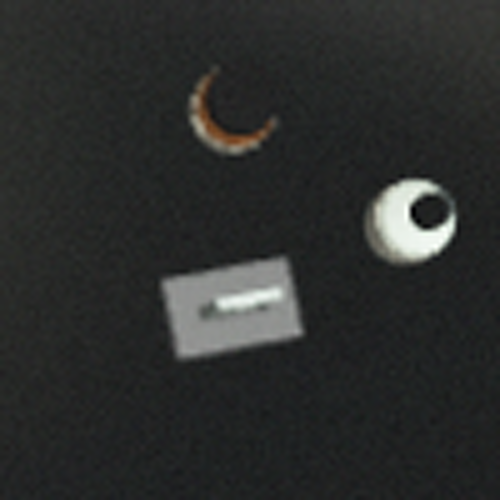

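View pics/side0z.png

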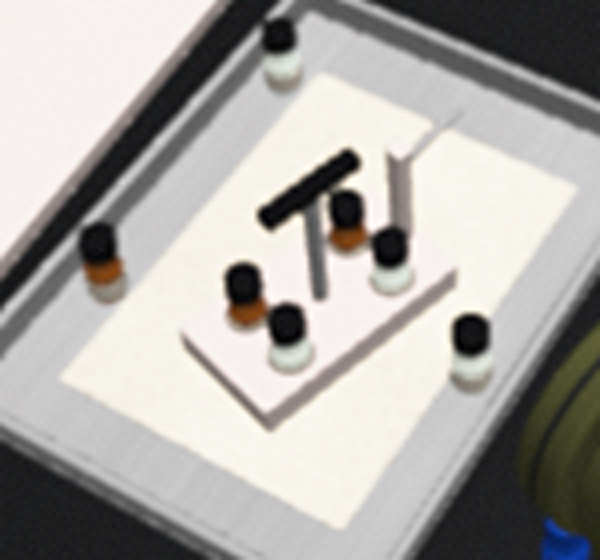

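View pics/side0t.png

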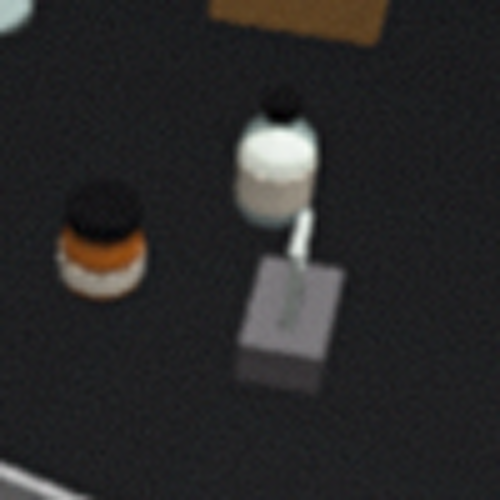

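The top view shows the tray with the carrier: handle bar from about (177,254) to (185,277), peg pointing to (197,305). The tag stands nearly edge-on in its grey block at about (222,404), with the jar and flask beyond it. In the side view the peg tip is at about (219,314) and the stand at (180,376). I'll move over the tray first and take a wrist picture there.

arm_command --pt "8.5 -1.3 3.1 0 0" --pt "8.5 -1.3 3.1 0 0" --pt "8.5 -1.3 3.1 0 0" --pt "8.5 -1.3 3.1 0 0" --pt "8.5 -1.3 3.1 0 0" --pt "8.5 -1.3 3.1 0 0" --pt "8.5 -1.3 3.1 -0.5 0" --pt "8.5 -1.3 3.1 -0.5 0" --pt "8.5 -1.3 3.1 -0.5 0" --pt "8.5 -1.3 3.1 -0.5 0" --pt "8.5 -1.3 2.0 0 0" --pt "8.5 0 0 0 0" --pt "8.5 0 0 0 0"

```text
time: 3.18
position: [0.4651, 0.2816, 0.2513]
tcp_rot: [[0.366, 0.931, -0.0], [0.931, -0.366, 0.0], [0.0, -0.0, -1.0]]
wrist_force: [-0.1, -0.3, -0.6]
gripper_width: 0.0848
```

```bash
python3 - <<'E'
from h import *
s=arm.read_state(); print(s['time'],s['position'],s['tcp_rot'],s['qpos'])
n='wrist'
im=arm.get_image(n); save(im,'w1.png'); np.savez('w1.npz',**im)
for t in ['carrier','handle','peg_root','peg_tip','vial2_mid','loose0_mid']:
        for d in arm.landmark_of(t,n)[:5]:
            print(t,d['at'],round(d['conf'],2),world(im,d['at'])[0])
E
```

```text
3.1833 [0.4651 0.2816 0.2513] [[ 0.3661  0.9306 -0.0002]
 [ 0.9306 -0.3661  0.0003]
 [ 0.0002 -0.0003 -1.    ]] [ 0.4665  0.2482  1.5397  0.0004  1.3537 -0.7296]
carrier [255.4, 298.4] 0.95 [0.5636 0.2006 0.0313]
handle [320.4, 290.2] 0.92 [0.5752 0.1978 0.1472]
handle [203.3, 267.1] 0.33 [0.4696 0.2037 0.065 ]
vial2_mid [162.8, 158.4] 0.95 [0.3781 0.0967 0.0472]
vial2_mid [93.8, 292.5] 0.91 [0.3673 0.2809 0.0605]
vial2_mid [255.2, 264.8] 0.81 [0.5341 0.1688 0.0593]
vial2_mid [290.8, 40.3] 0.53 [ 0.4784 -0.1926  0.0286]
vial2_mid [47.9, 422.7] 0.5 [0.3759 0.4181 0.0804]
loose0_mid [202.4, 268.2] 0.86 [0.4691 0.2054 0.0649]
```

View pics/w1.png

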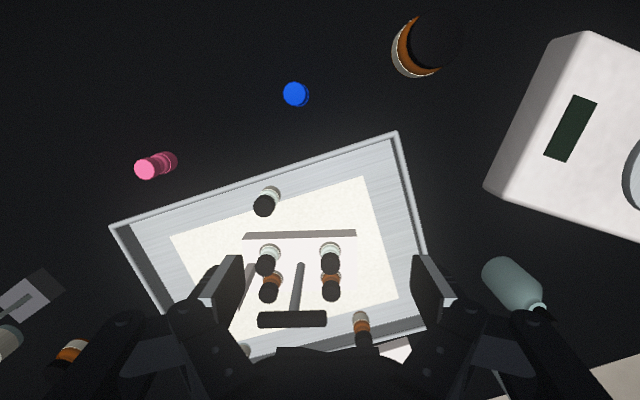

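The wrist view shows the T handle bar at row 320, columns 258–326, the vials around (255,265)–(290,331), and the front edge of the block at row about 235. The left finger hides the post. I'll get the carrier pose from depth points.

```bash
python3 - <<'E'
from h import *
im=dict(np.load('w1.npz'))
def cloud(im):
    rr,cc=np.mgrid[0:400,0:640]; px=np.c_[rr.ravel(),cc.ravel()]
    W=world(im,px); W[im['z_map'].ravel()<=0]=np.nan; return W,px
W,px=cloud(im)
m=(W[:,2]>.135)&(W[:,2]<.155)&(np.hypot(W[:,0]-.575,W[:,1]-.2)<.06)
P=W[m]; print('handle',len(P),P.mean(0),np.median(P[:,2]))
r=cv2.minAreaRect(P[:,:2].astype(np.float32)*1000);print(r)
# block top plane
m=(W[:,2]>.022)&(W[:,2]<.038)&(np.hypot(W[:,0]-.57,W[:,1]-.2)<.12)
Q=W[m]; print('block',len(Q),Q.mean(0),np.median(Q[:,2]))
print(cv2.minAreaRect(Q[:,:2].astype(np.float32)*1000))
v=np.zeros((400,640),np.uint8); v.ravel()[m]=255; cv2.imwrite('pics/m1.png',v)
# caps
m=(W[:,2]>.065)&(W[:,2]<.076)&(np.hypot(W[:,0]-.57,W[:,1]-.2)<.14)
v=np.zeros((400,640),np.uint8); v.ravel()[m]=1
n,l,st,c=cv2.connectedComponentsWithStats(v)
for i in range(1,n):
    if st[i,4]>20:
        Pi=W[(l.ravel()==i)]; print(i,st[i,4],Pi.mean(0),c[i])
# top cam
E
```

```text
handle 1124 [0.5763 0.1982 0.1439] 0.14548929664636556
((578.6534423828125, 197.10206604003906), (73.53514862060547, 15.187825202941895), 70.37422180175781)
block 4460 [0.5698 0.2045 0.0303] 0.03042911362103068
((546.517822265625, 208.9237823486328), (160.53521728515625, 157.24188232421875), 70.21311950683594)
23 298 [0.5726 0.2445 0.07  ] [330.302  264.9732]
24 301 [0.5446 0.1659 0.07  ] [264.588  266.8837]
25 35 [0.5544 0.1369 0.0709] [247.4857 280.6   ]
26 46 [0.5759 0.1996 0.0707] [298.6739 278.6304]
27 274 [0.6119 0.2304 0.07  ] [331.135 292.938]
28 274 [0.584  0.1516 0.07  ] [267.7372 294.6715]
```

View pics/m1.png

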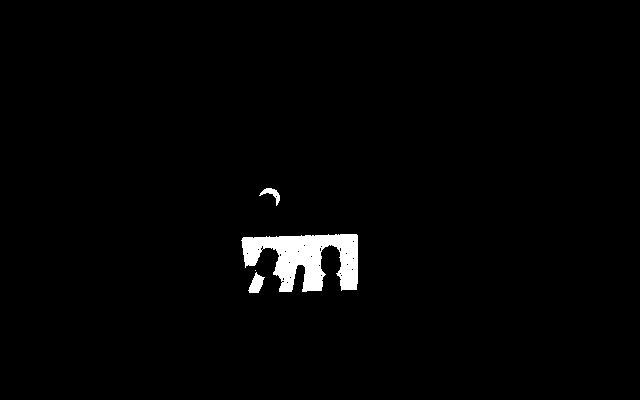

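Four vial caps 70 mm high, 84 x 42 mm apart, give the carrier origin (0.578, 0.198) and yaw −1.912. The handle's minimum-area rectangle agrees on yaw and on its size, 73.5 x 15 mm. Next, over to the tag.

arm_command --pt "8.5 -3.35 1.35 0 0" --pt "8.5 -3.35 1.35 0 0" --pt "8.5 -3.35 1.35 0 0" --pt "8.5 -3.35 1.35 0 0" --pt "8.5 -3.35 1.35 0 0" --pt "8.5 -3.35 1.35 0 0" --pt "8.5 -3.35 1.35 0 0" --pt "8.5 -3.35 1.35 0 0" --pt "8.5 -3.35 1.35 0 0" --pt "8.5 -3.35 1.35 0 0" --pt "8.5 -3.35 1.35 0 0" --pt "8.5 -3.35 1.35 0 0" --pt "8.5 -3.35 1.35 0 0" --pt "8.5 -3.35 1.35 0 0"

```text
time: 4.7
position: [0.4701, -0.2241, 0.2515]
tcp_rot: [[0.362, 0.932, 0.0], [0.932, -0.362, -0.0], [0.0, 0.0, -1.0]]
wrist_force: [0.1, 0.7, -0.2]
gripper_width: 0.0848
```

arm_command --pt "8.5 0 0 0 0.12" --pt "8.5 0 0 0 0.12" --pt "8.5 0 0 0 0.12" --pt "8.5 0 0 0 0.12" --pt "8.5 0 0 0 0.12" --pt "8.5 0 0 0 0.12" --pt "8.5 0 0 0 0.12" --pt "8.5 0 0 0 0.12" --pt "8.5 0 0 0 0.12" --pt "8.5 0 0 0 0.12" --pt "8.5 0 0 0 0.12" --pt "8.5 0 0 0 0.12" --pt "8.5 0 0 0 0.12" --pt "8.5 0 0 0 0.12" --pt "8.5 0 0 0 0.12" --pt "8.5 0 0 0 0.12" --pt "8.5 0 0 0 0.12" --pt "8.5 0 0 0 0.12" --pt "8.5 0 0 0 0.12" --pt "8.5 0 0 0 0.12"

```text
time: 6.37
position: [0.4703, -0.2223, 0.2513]
tcp_rot: [[0.357, -0.934, -0.0], [-0.934, -0.357, 0.0], [-0.0, -0.0, -1.0]]
wrist_force: [0.3, 0.5, 0.2]
gripper_width: 0.0851
```

arm_command --pt "8.5 0 0 0 0.12" --pt "8.5 0 0 0 0.12" --pt "8.5 0 0 0 0" --pt "8.5 0 0 0 0"

```text
time: 6.7
position: [0.4703, -0.2225, 0.2513]
tcp_rot: [[0.134, -0.991, -0.0], [-0.991, -0.134, 0.0], [-0.0, -0.0, -1.0]]
wrist_force: [0.2, 0.8, 0.3]
gripper_width: 0.0849
```

```bash
python3 - <<'E'
from h import *
s=arm.read_state(); print(s['time'],s['position'],s['tcp_rot'],s['qpos'])
n='wrist'
im=arm.get_image(n); save(im,'w2.png'); np.savez('w2.npz',**im)
for t in ['tag_eye','stand','jar_mid','flask_mid']:
        for d in arm.landmark_of(t,n)[:3]:
            print(t,d['at'],round(d['conf'],2),world(im,d['at'])[0])
E
```

```text
6.7 [ 0.4703 -0.2225  0.2513] [[ 0.1337 -0.991  -0.    ]
 [-0.991  -0.1337  0.    ]
 [-0.     -0.     -1.    ]] [-0.5231  0.2149  1.586   0.      1.3408  0.9136]
tag_eye [169.4, 338.7] 0.77 [ 0.4856 -0.2322  0.0887]
stand [156.9, 333.3] 0.64 [ 0.4882 -0.2272  0.0301]
jar_mid [53.5, 356.3] 0.76 [ 0.604  -0.2345  0.0599]
flask_mid [129.6, 440.4] 0.81 [ 0.5406 -0.334   0.0778]
```

View pics/w2.png

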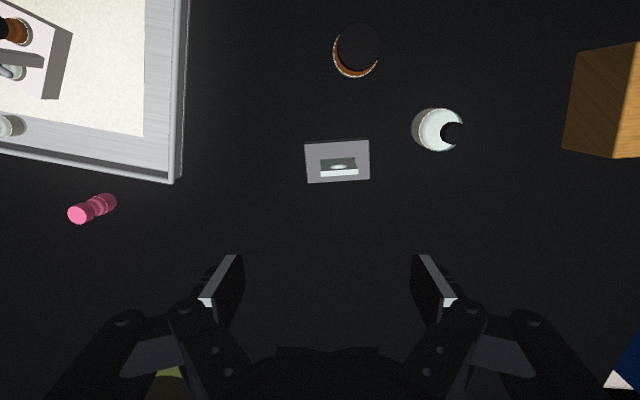

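The tag's top edge shows at about row 172, columns 320–358, in the block at (160,337), close to aligned with the tool's x. I'll measure both from the depth map.

```bash
python3 - <<'E'
from h import *
im=dict(np.load('w2.npz'))
rr,cc=np.mgrid[0:400,0:640]; px=np.c_[rr.ravel(),cc.ravel()]
W=world(im,px)
near=(np.hypot(W[:,0]-.475,W[:,1]+.225)<.06)
for lo,hi in((.082,.096),(.05,.08),(.024,.036)):
    P=W[near&(W[:,2]>lo)&(W[:,2]<hi)]
    print(lo,len(P),P.mean(0),np.median(P[:,2]),cv2.minAreaRect(P[:,:2].astype(np.float32)*1000))
im2=arm.get_image('top')
W=world(im2,px); near=(np.hypot(W[:,0]-.475,W[:,1]+.225)<.06)
for lo,hi in((.05,.098),(.024,.036)):
    P=W[near&(W[:,2]>lo)&(W[:,2]<hi)]
    print('top',lo,len(P),P.mean(0) if len(P) else '')
cv2.imwrite('pics/w2z.png',cv2.resize(im['color'][130:195,290:385,::-1],None,fx=8,fy=8,interpolation=2))
E
```

```text
0.082 269 [ 0.4836 -0.233   0.0895] 0.09017082535803794 ((482.9685974121094, -233.29144287109375), (6.626935005187988, 39.77398681640625), 11.784117698669434)
0.05 195 [ 0.4854 -0.2328  0.0636] 0.06306886211154528 ((483.87786865234375, -233.13922119140625), (4.872305870056152, 39.9659423828125), 11.490981101989746)
0.024 1976 [ 0.4864 -0.2325  0.0303] 0.03039982618265019 ((483.11944580078125, -233.32789611816406), (50.3758430480957, 79.95262145996094), 11.646925926208496)
top 0.05 3 [ 0.4826 -0.2181  0.0888]
top 0.024 52 [ 0.4654 -0.2104  0.0301]
```

View pics/w2z.png

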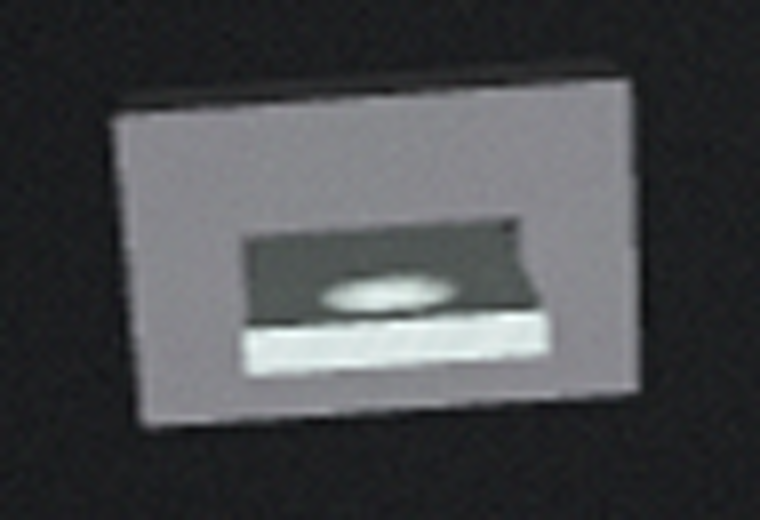

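The tag's centre is (0.483, −0.2333), its width axis is at yaw −1.367, and its top is 90 mm high. All of this agrees with the sizes given. I'll align and come down partway for a check.

arm_command --pt "8.5 0 0 0 -0.07" --pt "8.5 0.66 -0.51 0 0" --pt "8.5 0.66 -0.51 0 0" --pt "8.5 0 0 2.5 0" --pt "8.5 0 0 3 0" --pt "8.5 0 0 3 0" --pt "8.5 0 0 3 0" --pt "8.5 0 0 1.5 0" --pt "8.5 0 0 0 0" --pt "8.5 0 0 0 0"

```text
time: 7.83
position: [0.4829, -0.2343, 0.1205]
tcp_rot: [[0.197, -0.98, -0.002], [-0.98, -0.197, 0.001], [-0.001, 0.001, -1.0]]
wrist_force: [1.0, -0.8, -0.3]
gripper_width: 0.0847
```

```bash
python3 - <<'E'
from h import *
s=arm.read_state(); print(s['time'],s['position'],s['tcp_rot'])
im=arm.get_image('wrist'); save(im,'w3.png'); np.savez('w3.npz',**im)
rr,cc=np.mgrid[0:400,0:640]; px=np.c_[rr.ravel(),cc.ravel()]
W=world(im,px); near=(np.hypot(W[:,0]-.483,W[:,1]+.233)<.05)
R=s['tcp_rot']
for lo,hi in((.085,.096),(.05,.08),(.024,.036)):
    P=W[near&(W[:,2]>lo)&(W[:,2]<hi)]
    r=cv2.minAreaRect(P[:,:2].astype(np.float32)*1000)
    c=np.array([*r[0],0])/1000
    print(lo,len(P),np.median(P[:,2]),r, (c-s['position'])@R)
E
```

```text
7.8333 [ 0.4829 -0.2343  0.1205] [[ 0.1975 -0.9803 -0.0015]
 [-0.9803 -0.1975  0.0008]
 [-0.0011  0.0013 -1.    ]]
0.085 719 0.09017121034634101 ((483.032470703125, -233.21238708496094), (6.929815292358398, 39.9405403137207), 12.067063331604004) [-0.0009 -0.0005  0.1205]
0.05 797 0.06341665562070525 ((483.1607666015625, -233.1414031982422), (6.790760040283203, 40.065975189208984), 11.528485298156738) [-0.0009 -0.0006  0.1205]
0.024 3946 0.03039029692262106 ((483.09637451171875, -233.18069458007812), (50.43568420410156, 80.437744140625), 11.443561553955078) [-0.0009 -0.0005  0.1205]
```

View pics/w3.png

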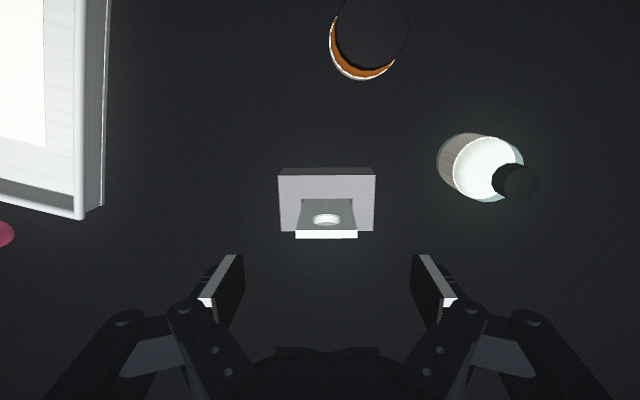

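The tag sits centred between the fingers, 0.9 mm off along the tool's x. I'll go down and close.

arm_command --pt "8.5 -0.09 -0.05 1.5 0" --pt "8.5 0 0 2 0" --pt "8.5 0 0 2 0" --pt "8.5 0 0 1.5 0" --pt "8.5 0 0 0 0" --pt "5 0 0 0 0" --pt "5 0 0 0 0" --pt "3.5 0 0 0 0" --pt "3.5 0 0 0 0" --pt "3.5 0 0 0 0" --pt "3.5 0 0 0 0" --pt "3.5 0 0 0 0" --newtons 35

```text
time: 8.88
position: [0.4843, -0.2337, 0.0529]
tcp_rot: [[0.198, -0.98, 0.003], [-0.98, -0.198, -0.002], [0.002, -0.003, -1.0]]
wrist_force: [-1.0, -0.9, 7.0]
gripper_width: 0.0397
```

```bash
python3 - <<'E'
from h import *
s=arm.read_state(); print(s['time'],s['position'],s['tcp_rot'],s['wrist_force'],s['gripper_width'])
im=arm.get_image('wrist'); save(im,'w4.png'); np.savez('w4.npz',**im)
E
```

```text
8.8833 [ 0.4843 -0.2337  0.0529] [[ 0.1985 -0.9801  0.003 ]
 [-0.9801 -0.1985 -0.0018]
 [ 0.0024 -0.0025 -1.    ]] [-1.024  -0.9116  6.9816] 0.039683502118759664
```

View pics/w4.png

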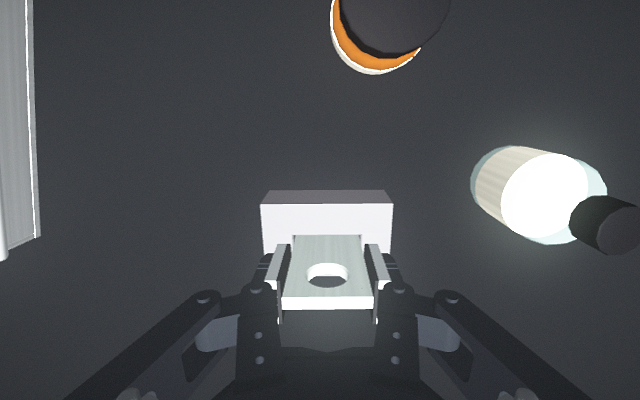

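The tag is held at an opening of 39.7 mm, with the hole free between the fingers. While it still rested on the slot floor, the eye at 72 mm was 19 mm above the TCP. I'll lift it straight up and carry it to a point in front of the peg.

arm_command --pt "3.5 0 0 -0.6 0" --pt "3.5 0 0 -0.8 0" --pt "3.5 0 0 -1 0" --pt "3.5 0 0 -1.4 0" --pt "3.5 0 0 -2.4 0" --pt "3.5 0 0 -2.8 0" --pt "3.5 0 0 -2.8 0" --pt "3.5 0 0 -2.4 0" --pt "3.5 0 0 -0.8 0" --pt "3.5 0 0 0 0"

```text
time: 9.77
position: [0.4845, -0.2337, 0.2045]
tcp_rot: [[0.199, -0.98, 0.005], [-0.98, -0.199, -0.003], [0.004, -0.005, -1.0]]
wrist_force: [0.4, -0.3, -0.8]
gripper_width: 0.0398
```

arm_command --pt "3.5 -1.4 -0.52 0 0" --pt "3.5 -2.8 -1.03 0 0" --pt "3.5 -2.8 -1.03 0 0" --pt "3.5 -2.8 -1.03 0 0" --pt "3.5 -2.8 -1.03 0 0" --pt "3.5 -2.8 -1.03 0 0" --pt "3.5 -2.8 -1.03 0 0" --pt "3.5 -2.8 -1.03 0 0" --pt "3.5 -2.8 -1.03 0 0" --pt "3.5 -2.8 -1.03 0 0" --pt "3.5 -1.4 -0.52 0 0"

```text
time: 10.68
position: [0.5273, 0.065, 0.1994]
tcp_rot: [[0.2, -0.98, -0.003], [-0.98, -0.2, 0.001], [-0.002, 0.003, -1.0]]
wrist_force: [0.4, -0.8, -0.9]
gripper_width: 0.0394
```

arm_command --pt "3.5 0 0 0 -0.115" --pt "3.5 0 0 0 -0.115" --pt "3.5 0 0 0 -0.115" --pt "3.5 0 0 0 -0.115" --pt "3.5 0 0 0 -0.115" --pt "3.5 0 0 0 -0.115" --pt "3.5 0 0 0 -0.115" --pt "3.5 0 0 0 -0.115" --pt "3.5 0 0 0 -0.11" --pt "3.5 0 0 0 0" --pt "3.5 0 0 0 0"

```text
time: 11.6
position: [0.5274, 0.0619, 0.1999]
tcp_rot: [[0.941, -0.337, -0.003], [-0.337, -0.941, -0.0], [-0.003, 0.001, -1.0]]
wrist_force: [-0.2, 0.2, -0.9]
gripper_width: 0.0392
```

```bash
python3 - <<'E'
from h import *
s=arm.read_state(); print(s['time'],s['position'],s['tcp_rot'],s['wrist_force'],s['gripper_width'],s['qpos'])
for n in ['wrist','side','top']:
    im=arm.get_image(n); save(im,n+'5.png'); np.savez(n+'5.npz',**im)
    for t in ['tag_eye','peg_tip','peg_root','handle']:
        for d in arm.landmark_of(t,n)[:2]:
            print(n,t,d['at'],round(d['conf'],2),world(im,d['at'])[0])
    O=np.array([.5784,.1978,.004]);X=np.array([-.3346,-.9424,0]);Z=np.array([0,0,1])
    print('pred root,tip',proj(im,[O+.076*X+.098*Z,O+.118*X+.108*Z,O+.135*Z]).round(1).tolist())
a=cv2.imread('pics/side5.png');cv2.imwrite('pics/side5z.png',cv2.resize(a[150:310,230:390],None,fx=4,fy=4,interpolation=2))
E
```

```text
11.6 [0.5274 0.0619 0.1999] [[ 0.9414 -0.3374 -0.0031]
 [-0.3374 -0.9414 -0.0002]
 [-0.0028  0.0012 -1.    ]] [-0.1879  0.1559 -0.8538] 0.039217304065708294 [ 0.0372  0.2744  1.6408 -0.      1.2294  0.3813]
wrist tag_eye [279.8, 326.8] 0.81 [ 0.4766 -0.0768 -0.0007]
wrist peg_tip [176.2, 330.4] 0.95 [0.5382 0.0851 0.1148]
wrist peg_root [123.8, 333.6] 0.95 [0.5542 0.1223 0.1069]
wrist peg_root [355.1, 456.6] 0.15 [0.5703 0.0384 0.2591]
pred root,tip [[119.2, 330.4], [173.4, 330.5], [-7.2, 330.9]]
side tag_eye [182.7, 320.8] 0.81 [ 0.629  -0.1359 -0.0013]
side peg_tip [220.3, 313.0] 0.95 [0.538  0.0914 0.1099]
side peg_root [226.2, 299.1] 0.56 [0.5575 0.129  0.1166]
side handle [236.8, 276.3] 0.68 [0.5787 0.2015 0.1444]
pred root,tip [[229.7, 301.4], [218.4, 313.5], [237.1, 277.3]]
top tag_eye [252.5, 193.3] 0.34 [0.3698 0.4148 0.073 ]
top peg_tip [196.1, 303.2] 0.63 [0.4962 0.0751 0.4491]
top peg_root [191.7, 293.7] 0.86 [0.5678 0.1195 0.0298]
top handle [178.0, 267.3] 0.75 [0.6096 0.2038 0.0295]
top handle [144.1, 255.1] 0.53 [0.7095 0.2421 0.0646]
pred root,tip [[193.0, 290.1], [197.5, 303.2], [182.0, 265.2]]
```

View pics/wrist5.png

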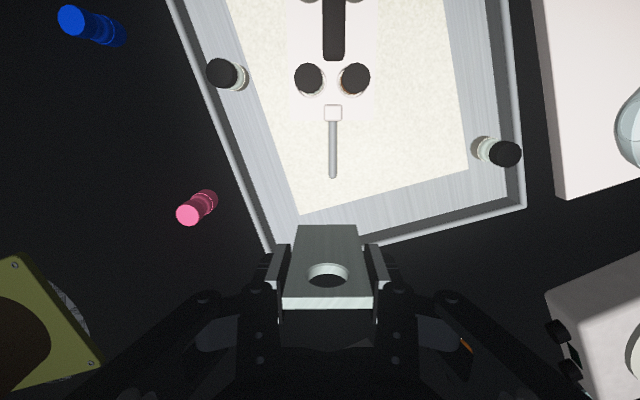

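View pics/side5z.png

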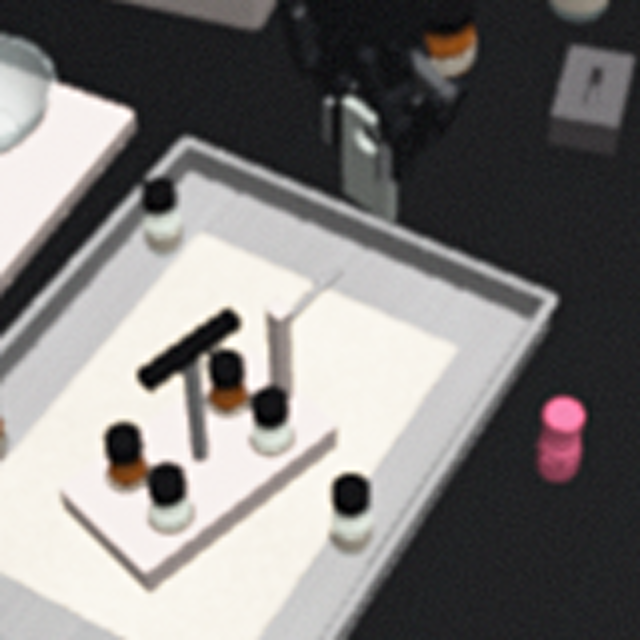

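The tag hangs upright in the grip, with its hole at (275,328). The peg is at (115–176,332), below and ahead of it. I'll measure the peg line and tag plane from depth.

```bash
python3 - <<'E'
from h import *
im=dict(np.load('wrist5.npz')); s=arm.read_state(); R=s['tcp_rot'];p=s['position']
rr,cc=np.mgrid[0:400,0:640]; px=np.c_[rr.ravel(),cc.ravel()]
W=world(im,px)
O=np.array([.5784,.1978,.004]);X=np.array([-.3346,-.9424,0]);Y=np.array([.9424,-.3346,0])
C=np.c_[(W-O)@X,(W-O)@Y,(W-O)[:,2]]; T=(W-p)@R
m=(C[:,0]>.08)&(C[:,0]<.125)&(abs(C[:,1])<.02)&(C[:,2]>.09)&(C[:,2]<.118)
for lo in np.arange(.08,.125,.008):
    k=m&(C[:,0]>lo)&(C[:,0]<lo+.008)
    if k.sum(): print('peg C',k.sum(),C[k].mean(0),C[k].max(0))
# tag: T coords near
m=(abs(T[:,0])<.022)&(abs(T[:,1])<.03)&(T[:,2]<.05)&(T[:,2]>-.05)
print(m.sum())
for lo in np.arange(-.04,.05,.01):
    k=m&(T[:,2]>lo)&(T[:,2]<lo+.01)
    if k.sum()>5: print('tag T',lo.round(3),k.sum(),T[k].mean(0),T[k].min(0),T[k].max(0))
# post top & caps re-fit
m=(C[:,0]>.055)&(C[:,0]<.085)&(abs(C[:,1])<.02)&(C[:,2]>.108)&(C[:,2]<.122)
print('post',m.sum(),C[m].mean(0),C[m].min(0),C[m].max(0))
m=(C[:,2]>.135)&(C[:,2]<.15); print('bar',m.sum(),C[m].min(0),C[m].max(0),C[m].mean(0))
E
```

```text
peg C 87 [0.084  0.0016 0.1032] [0.0879 0.0044 0.1062]
peg C 81 [0.092  0.0015 0.1051] [0.0956 0.0044 0.1069]
peg C 85 [0.0999 0.0015 0.107 ] [0.104  0.0044 0.109 ]
peg C 83 [0.1079 0.0016 0.1089] [0.1119 0.0044 0.111 ]
peg C 80 [0.1158 0.0015 0.1106] [0.1198 0.0044 0.113 ]
peg C 9 [0.1207 0.0015 0.1104] [0.1216 0.0036 0.1117]
7495
tag T -0.04 2487 [ 0.     -0.0008 -0.0352] [-0.022  -0.012  -0.0399] [ 0.022   0.0113 -0.03  ]
tag T -0.03 942 [ 0.0002 -0.0034 -0.0258] [-0.022 -0.012 -0.03 ] [ 0.022   0.0113 -0.02  ]
tag T -0.02 833 [-0.0005 -0.0026 -0.0145] [-0.022  -0.0117 -0.02  ] [ 0.022   0.0051 -0.01  ]
tag T -0.01 1050 [-0.0004 -0.0017 -0.0059] [-0.022  -0.0118 -0.01  ] [ 0.022   0.0045 -0.    ]
tag T 0.0 617 [-0.0009 -0.0016  0.0049] [-0.0212 -0.0055  0.    ] [ 0.019  -0.0006  0.01  ]
tag T 0.01 510 [-0.0012 -0.0016  0.0149] [-0.0211 -0.0024  0.01  ] [ 0.0189 -0.0007  0.02  ]
tag T 0.02 430 [-0.0012 -0.0016  0.0249] [-0.0211 -0.0024  0.02  ] [ 0.0188 -0.0005  0.03  ]
tag T 0.03 385 [-0.001  -0.0015  0.0349] [-0.021  -0.0022  0.0301] [ 0.0189 -0.0008  0.04  ]
tag T 0.04 125 [-0.0002 -0.0015  0.0421] [-0.0211 -0.0022  0.04  ] [ 0.0187 -0.0009  0.0456]
post 313 [0.0701 0.0017 0.1151] [ 0.0644 -0.0049  0.1121] [0.0759 0.0085 0.1176]
bar 1309 [ 0.0056 -0.005   0.135 ] [0.0376 0.0081 0.1444] [0.0216 0.0015 0.142 ]
```

In the wrist frame, the peg sits 1.5 mm towards carrier +y of my first estimate, and the tag's centre is at tool (−1.1, +1.4) mm. So the eye needs +5.2 mm in tool x and 10.7 cm down to face the peg tip.

arm_command --pt "3.5 0.26 0 0.5 0" --pt "3.5 0.26 0 1.5 0" --pt "3.5 0 0 2.2 0" --pt "3.5 0 0 2.2 0" --pt "3.5 0 0 2.2 0" --pt "3.5 0 0 1.5 0" --pt "3.5 0 0 0.6 0" --pt "3.5 0 0 0 0" --pt "3.5 0 0 0 0" --pt "3.5 0 0 0 0"

```text
time: 13.18
position: [0.5345, 0.0602, 0.0952]
tcp_rot: [[0.942, -0.334, 0.002], [-0.334, -0.942, 0.0], [0.002, -0.001, -1.0]]
wrist_force: [1.0, -0.4, -0.8]
gripper_width: 0.039
```

```bash
python3 - <<'E'
from h import *
s=arm.read_state(); R=s['tcp_rot'];p=s['position']; print(s['time'],p,R,s['wrist_force'],s['gripper_width'])
im=arm.get_image('wrist'); save(im,'w6.png')
i2=arm.get_image('side'); cv2.imwrite('pics/side6z.png',cv2.resize(i2['color'][170:300,250:380,::-1],None,fx=4.5,fy=4.5,interpolation=2))
rr,cc=np.mgrid[0:400,0:640]; px=np.c_[rr.ravel(),cc.ravel()]
W=world(im,px)
O=np.array([.5798,.1973,.004]);X=np.array([-.3346,-.9424,0]);Y=np.array([.9424,-.3346,0])
C=np.c_[(W-O)@X,(W-O)@Y,(W-O)[:,2]]; T=(W-p)@R
m=(C[:,0]>.08)&(C[:,0]<.125)&(abs(C[:,1])<.01)&(C[:,2]>.09)&(C[:,2]<.118)
for lo in np.arange(.08,.125,.01):
    k=m&(C[:,0]>lo)&(C[:,0]<lo+.01)
    if k.sum()>5: print('peg C',k.sum(),C[k].mean(0),C[k].max(0),C[k].min(0))
m=(abs(T[:,0])<.022)&(abs(T[:,1])<.004)&(T[:,2]<.05)&(T[:,2]>.005)
if m.any(): print('tag C',m.sum(),C[m].mean(0),C[m].min(0),C[m].max(0))
E
```

```text
13.1833 [0.5345 0.0602 0.0952] [[ 0.9424 -0.3344  0.002 ]
 [-0.3344 -0.9424  0.0001]
 [ 0.0019 -0.0007 -1.    ]] [ 1.0438 -0.3523 -0.8401] 0.03896757339987169
peg C 342 [ 0.085  -0.      0.1033] [0.0899 0.0031 0.1066] [ 0.08   -0.0033  0.0995]
peg C 343 [ 0.095  -0.0001  0.1057] [0.1    0.0031 0.1088] [ 0.0901 -0.0034  0.1021]
peg C 338 [ 0.105  -0.0001  0.108 ] [0.11   0.0031 0.1111] [ 0.1    -0.0035  0.1047]
peg C 315 [ 0.1148 -0.0001  0.1103] [0.12   0.0031 0.113 ] [ 0.11   -0.0035  0.1062]
peg C 17 [ 0.1206 -0.0003  0.1105] [0.1213 0.0026 0.112 ] [ 0.12   -0.0025  0.109 ]
tag C 1531 [0.1423 0.0036 0.0705] [ 0.1415 -0.0168  0.0477] [0.1433 0.0232 0.0862]
```

View pics/w6.png

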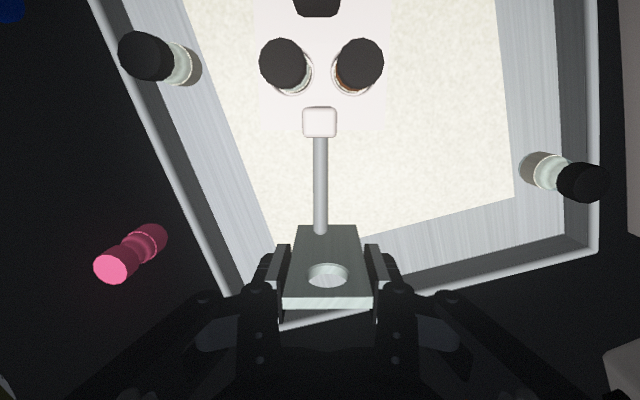

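View pics/side6z.png

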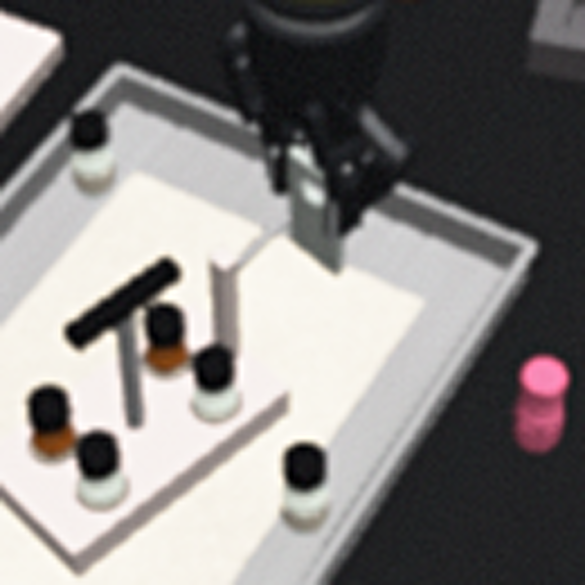

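The peg at column 320 now runs into the line of the hole. In the carrier frame the eye is at y = +3.2 mm, height 109.7 mm, against a peg tip axis of about 107.5 mm. I'll correct by −3.2 mm, slide on along the peg and look again before lowering.

arm_command --pt "3.5 -0.16 0 0.1 0" --pt "3.5 -0.16 0 0.1 0" --pt "3.5 0 0 0 0" --pt "3.5 0 -0.6 0.04 0" --pt "3.5 0 -0.6 0.04 0" --pt "3.5 0 -0.6 0.04 0" --pt "3.5 0 -0.6 0.04 0" --pt "3.5 0 -0.6 0.04 0" --pt "3.5 0 -0.6 0.04 0" --pt "3.5 0 -0.6 0.04 0" --pt "3.5 0 -0.6 0.04 0" --pt "3.5 0 0 0 0" --pt "3.5 0 0 0 0"

```text
time: 14.37
position: [0.5465, 0.1069, 0.089]
tcp_rot: [[0.943, -0.334, -0.0], [-0.334, -0.943, -0.0], [-0.0, 0.0, -1.0]]
wrist_force: [0.7, -0.3, -0.8]
gripper_width: 0.0393
```

```bash
cat > tagc.py <<'E'
from h import *
import sys
s=arm.read_state(); R=s['tcp_rot'];p=s['position']; print(s['time'],p,s['wrist_force'],s['gripper_width'],R[:,0])
im=arm.get_image('wrist'); save(im,sys.argv[1]+'.png')
i2=arm.get_image('side'); cv2.imwrite('pics/'+sys.argv[1]+'s.png',cv2.resize(i2['color'][170:300,250:380,::-1],None,fx=4.5,fy=4.5,interpolation=2))
rr,cc=np.mgrid[0:400,0:640]; px=np.c_[rr.ravel(),cc.ravel()]
W=world(im,px)
O=np.array([.5798,.1973,.004]);X=np.array([-.3346,-.9424,0]);Y=np.array([.9424,-.3346,0])
C=np.c_[(W-O)@X,(W-O)@Y,(W-O)[:,2]]; T=(W-p)@R
m=(abs(T[:,0])<.022)&(abs(T[:,1])<.004)&(T[:,2]<.05)&(T[:,2]>.005)
if m.any(): print('tag C',m.sum(),C[m].mean(0),C[m].min(0),C[m].max(0))
m=(C[:,0]>.077)&(C[:,0]<.125)&(abs(C[:,1])<.01)&(C[:,2]>.09)&(C[:,2]<.118)
if m.any(): print('peg C',m.sum(),C[m].mean(0),C[m].max(0),C[m].min(0))
m=(C[:,0]>.055)&(C[:,0]<.085)&(abs(C[:,1])<.02)&(C[:,2]>.108)&(C[:,2]<.122)
if m.any():print('post',m.sum(),C[m].mean(0),C[m].min(0),C[m].max(0))
E
python3 tagc.py w7
```

```text
14.3667 [0.5465 0.1069 0.089 ] [ 0.7374 -0.2799 -0.8459] 0.03931057961523053 [ 0.9427 -0.3336 -0.0001]
tag C 842 [ 0.0944 -0.0025  0.0638] [ 0.0933 -0.0212  0.0412] [0.0953 0.0189 0.08  ]
peg C 1468 [0.0972 0.0002 0.105 ] [0.1212 0.01   0.118 ] [ 0.0818 -0.01    0.09  ]
post 1008 [0.0697 0.0009 0.1145] [ 0.0639 -0.0069  0.108 ] [0.085  0.02   0.1218]
```

View pics/w7.png

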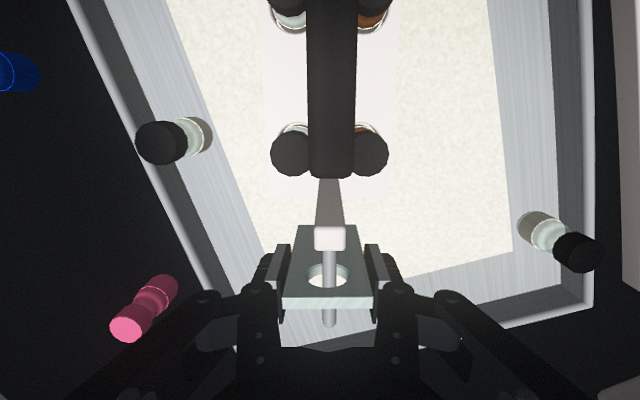

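View pics/w7s.png

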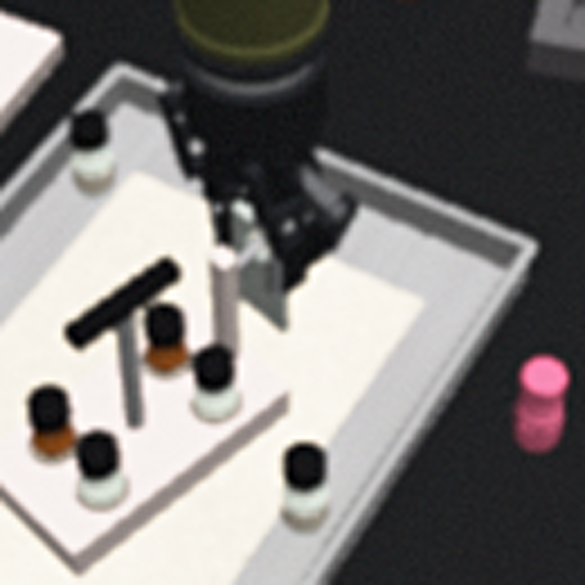

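The peg now passes through the hole, its tip showing below the plate at (320,330), and the eye is at (97, −1, 103) mm in the carrier frame. I'll lower it about 6 mm to hang it.

arm_command --pt "3.5 0.1 0 0 0" --pt "3.5 0 0 0.15 0" --pt "3.5 0 0 0.15 0" --pt "3.5 0 0 0.15 0" --pt "3.5 0 0 0.1 0" --pt "3.5 0 0 0 0" --pt "3.5 0 0 0 0"

```text
time: 15.05
position: [0.5473, 0.1061, 0.0835]
tcp_rot: [[0.942, -0.335, -0.0], [-0.335, -0.942, -0.0], [-0.0, 0.0, -1.0]]
wrist_force: [0.6, 0.8, -1.6]
gripper_width: 0.0393
```

```bash
python3 tagc.py w8
```

```text
15.05 [0.5473 0.1061 0.0835] [ 0.6068  0.848  -1.6279] 0.039338666072013334 [ 0.9424 -0.3345 -0.0003]
tag C 803 [ 0.0948 -0.0003  0.058 ] [ 0.0939 -0.0203  0.0361] [0.0959 0.0199 0.0744]
peg C 2130 [ 0.0979 -0.      0.1089] [0.1208 0.01   0.118 ] [ 0.0819 -0.01    0.09  ]
post 1050 [0.0689 0.     0.1143] [ 0.064  -0.0198  0.108 ] [0.0849 0.0198 0.1175]
```

No contact yet: the eye is at 98 mm and should rest at about 96.5 mm. I'll go down another 1.5 mm and open.

arm_command --pt "3.5 0 0 0.08 0" --pt "3.5 0 0 0.07 0" --pt "3.5 0 0 0 0" --pt "4.3 0 0 0 0" --pt "4.6 0 0 0 0" --pt "5 0 0 0 0" --pt "5.5 0 0 0 0" --pt "6.5 0 0 0 0" --pt "7 0 0 0 0" --pt "7 0 0 0 0"

```text
time: 15.98
position: [0.5474, 0.1062, 0.0821]
tcp_rot: [[0.942, -0.334, 0.0], [-0.334, -0.942, 0.0], [0.0, -0.0, -1.0]]
wrist_force: [-0.1, -0.8, 0.1]
gripper_width: 0.0702
```

```bash
python3 tagc.py w9
```

```text
15.9833 [0.5474 0.1062 0.0821] [-0.1    -0.8154  0.0842] 0.07024232923494783 [ 0.9424 -0.3344  0.    ]
tag C 703 [ 0.0979 -0.0002  0.0566] [ 0.0962 -0.0202  0.034 ] [0.1001 0.0201 0.0731]
peg C 2062 [ 0.0982 -0.0001  0.1089] [0.121  0.01   0.1169] [ 0.0822 -0.01    0.09  ]
post 1051 [0.069  0.0001 0.1144] [ 0.0639 -0.0068  0.108 ] [0.0764 0.007  0.1173]
```

View pics/w9.png

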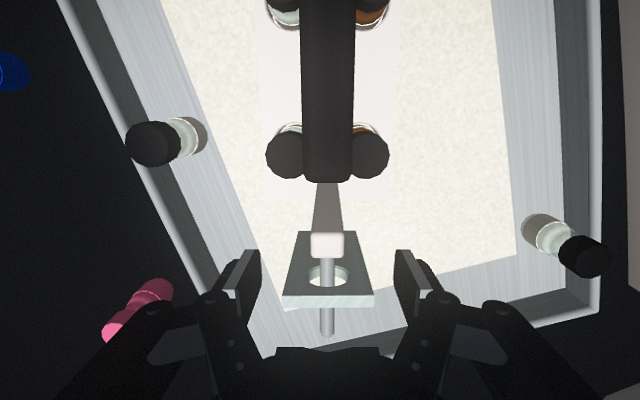

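View pics/w9s.png

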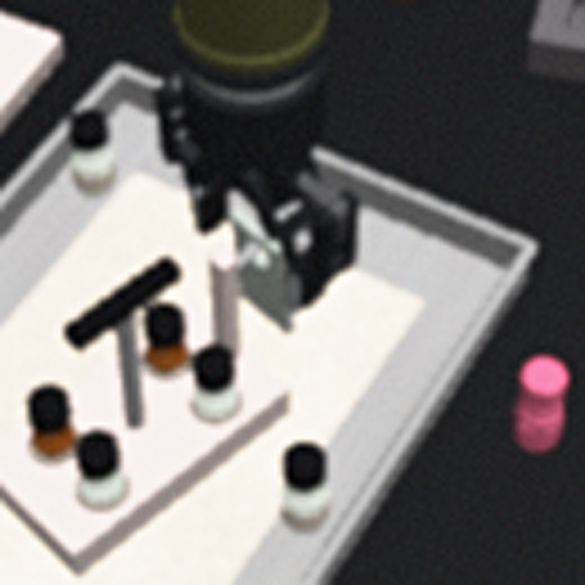

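The tag hangs on the peg, clear of both fingers. I'll dwell briefly, open fully, back straight up and move over the handle.

arm_command --pt "7.5 0 0 0 0" --pt "8 0 0 0 0" --pt "8.5 0 0 0 0" --pt "8.5 0 0 0 0" --pt "8.5 0 0 -0.5 0" --pt "8.5 0 0 -1.5 0" --pt "8.5 0 0 -2.5 0" --pt "8.5 0 0 -2.5 0" --pt "8.5 0 0 -2.5 0" --pt "8.5 0 0 -2.5 0" --pt "8.5 0 0 -1 0" --pt "8.5 0 0 0 0" --pt "8.5 0.05 -1.7 0 0" --pt "8.5 0.05 -2.5 0 0" --pt "8.5 0 -2.5 0 0" --pt "8.5 0 -2 0 0" --pt "8.5 0 -1 0 0" --pt "8.5 0 0 0 0" --pt "8.5 0 0 0 0"

```text
time: 17.67
position: [0.5799, 0.1969, 0.2106]
tcp_rot: [[0.943, -0.333, -0.003], [-0.333, -0.943, -0.001], [-0.002, 0.002, -1.0]]
wrist_force: [0.7, 0.4, 0.1]
gripper_width: 0.085
```

```bash
cat > chk.py <<'E'
from h import *
import sys
s=arm.read_state(); R=s['tcp_rot'];p=s['position']; print(s['time'],p,s['wrist_force'],s['gripper_width'],R[:,0])
im=arm.get_image('wrist'); save(im,sys.argv[1]+'.png')
i2=arm.get_image('side'); cv2.imwrite('pics/'+sys.argv[1]+'s.png',cv2.resize(i2['color'][170:300,230:360,::-1],None,fx=4.5,fy=4.5,interpolation=2))
rr,cc=np.mgrid[0:400,0:640]; px=np.c_[rr.ravel(),cc.ravel()]
W=world(im,px); T=(W-p)@R
m=(abs(T[:,0])<.03)&(abs(T[:,1])<.06)&(W[:,2]>.138)&(W[:,2]<.155)
print('bar T',m.sum(),T[m].min(0),T[m].max(0),np.median(W[m][:,2]),cv2.minAreaRect(T[m][:,:2].astype(np.float32)*1000))
for n in ['wrist','side']:
    for t in ['tag_eye','peg_tip','handle']:
        for d in arm.landmark_of(t,n)[:1]: 
            w=world(im if n=='wrist' else i2,d['at'])[0]; print(n,t,d['at'],round(d['conf'],2),w)
E
python3 chk.py w10
```

```text
17.6667 [0.5799 0.1969 0.2106] [0.7295 0.4248 0.0552] 0.0850179454123452 [ 0.9428 -0.3334 -0.0021]
bar T 1618 [-0.0067 -0.0373  0.0625] [0.0072 0.0356 0.072 ] 0.14607707620895716 ((0.19132041931152344, -0.8610458374023438), (13.984387397766113, 72.99046325683594), 0.11199671030044556)
wrist tag_eye [288.8, 327.0] 0.95 [0.5489 0.1106 0.11  ]
wrist peg_tip [312.6, 326.0] 0.98 [0.5401 0.0884 0.1155]
wrist handle [210.6, 325.7] 0.89 [0.58   0.2008 0.1463]
side tag_eye [223.9, 304.6] 0.72 [0.5567 0.1022 0.0971]
side handle [236.2, 276.4] 0.85 [0.5788 0.2007 0.1457]
```

View pics/w10.png

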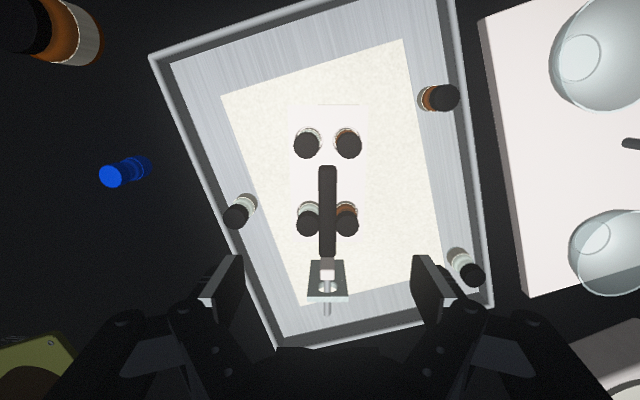

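View pics/w10s.png

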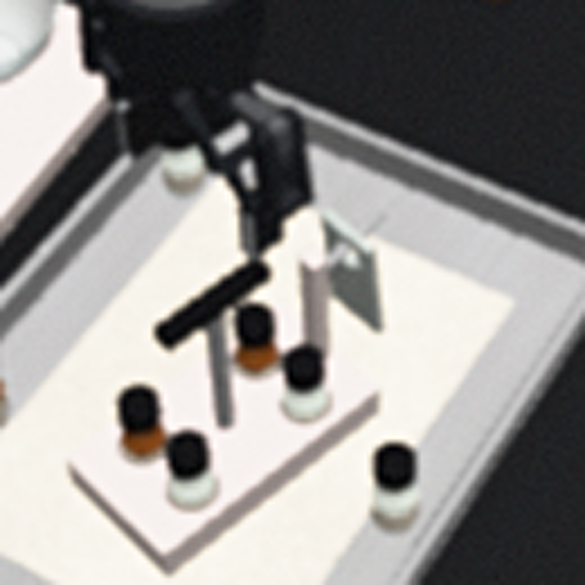

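The tag hangs at the peg (eye at (289,327) in the wrist view) and the bar is centred under the gripper within 1 mm. Down 9.1 cm and grip.

arm_command --pt "8.5 0 0 1 0" --pt "8.5 0 0 2 0" --pt "8.5 0 0 2 0" --pt "8.5 0 0 2 0" --pt "8.5 0 0 1.3 0" --pt "8.5 0 0 0.8 0" --pt "8.5 0 0 0 0" --pt "8.5 0 0 0 0" --pt "5 0 0 0 0" --pt "4 0 0 0 0" --pt "3 0 0 0 0" --pt "2 0 0 0 0" --pt "1.5 0 0 0 0" --pt "1 0 0 0 0" --pt "0.8 0 0 0 0" --pt "0.8 0 0 0 0" --pt "0.8 0 0 0 0" --pt "0.8 0 0 0 0" --newtons 90

```text
time: 19.57
position: [0.5804, 0.1975, 0.1216]
tcp_rot: [[0.942, -0.334, -0.0], [-0.334, -0.942, 0.0], [-0.001, -0.0, -1.0]]
wrist_force: [-2.9, 0.6, 5.9]
gripper_width: 0.0123
```

```bash
python3 chk.py w11
```

```text
19.5667 [0.5804 0.1975 0.1216] [-2.8545  0.6369  5.8911] 0.01234449823930815 [ 0.9424 -0.3345 -0.0006]
bar T 4914 [-0.0197 -0.0365 -0.0334] [ 0.0197  0.038  -0.0164] 0.1462827547226132 ((-2.1964120864868164, -0.16833114624023438), (37.54144287109375, 72.76994323730469), 17.410507202148438)
wrist tag_eye [157.9, 354.6] 0.46 [0.6132 0.2351 0.0705]
wrist peg_tip [340.5, 326.8] 0.69 [0.5688 0.1653 0.1461]
wrist handle [277.0, 324.0] 0.83 [0.5804 0.2018 0.1468]
side tag_eye [226.5, 307.9] 0.63 [ 0.5841  0.035  -0.0015]
side peg_tip [218.5, 314.7] 0.67 [0.5786 0.0036 0.0031]
side handle [236.3, 274.2] 0.91 [0.5843 0.2019 0.1434]
```

View pics/w11.png

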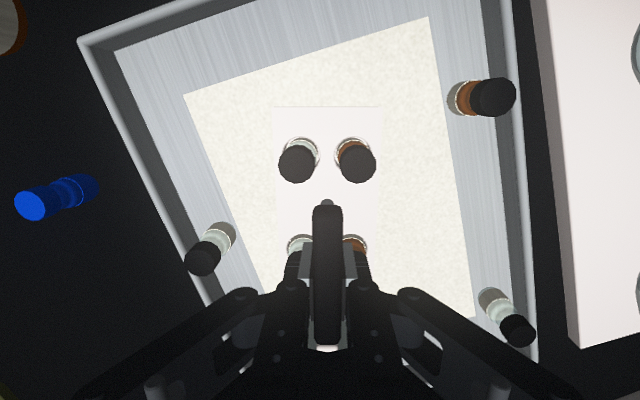

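The bar is gripped, 12.3 mm between the pads. I'll lift gently, first 1.5 cm, and check the tilt.

arm_command --pt "0.8 0 0 -0.1 0" --pt "0.8 0 0 -0.15 0" --pt "0.8 0 0 -0.2 0" --pt "0.8 0 0 -0.3 0" --pt "0.8 0 0 -0.3 0" --pt "0.8 0 0 -0.3 0" --pt "0.8 0 0 -0.15 0" --pt "0.8 0 0 0 0" --pt "0.8 0 0 0 0"

```text
time: 20.72
position: [0.5809, 0.1973, 0.1363]
tcp_rot: [[0.942, -0.334, 0.0], [-0.334, -0.942, 0.0], [0.0, -0.0, -1.0]]
wrist_force: [0.7, -0.6, -4.9]
gripper_width: 0.0123
```

```bash
cat > tilt.py <<'E'
from h import *
import sys
s=arm.read_state(); R=s['tcp_rot'];p=s['position']; print(s['time'],p,s['wrist_force'],s['ft_torque'],s['gripper_width'],R[:,0])
im=arm.get_image('wrist'); save(im,sys.argv[1]+'.png')
i2=arm.get_image('side'); cv2.imwrite('pics/'+sys.argv[1]+'s.png',cv2.resize(i2['color'][150:300,220:370,::-1],None,fx=4,fy=4,interpolation=2))
rr,cc=np.mgrid[0:400,0:640]; px=np.c_[rr.ravel(),cc.ravel()]
W=world(im,px); H=p[2]-.1216+.004
# block top plane
T=(W-p)@R
m=(abs(T[:,0])<.05)&(abs(T[:,1])<.09)&(abs(W[:,2]-H-.026)<.012)
A=np.c_[T[m][:,0],T[m][:,1],np.ones(m.sum())]
z=W[m][:,2]
for _ in range(3):
    c=np.linalg.lstsq(A,z,rcond=None)[0]; k=abs(A@c-z)<.003; A,z=A[k],z[k]
print('block top',len(z),'slopes tx,ty',c[:2],'height at centre',c[2],'expected',H+.026)
E
python3 tilt.py w12
```

```text
20.7167 [0.5809 0.1973 0.1363] [ 0.6825 -0.5989 -4.8558] [ 0.0678 -0.0694  0.01  ] 0.012317379114975964 [ 0.9424 -0.3344  0.0004]
block top 10447 slopes tx,ty [-0.0041 -0.0033] height at centre 0.04516834137552277 expected 0.044693883674456106
```

View pics/w12s.png

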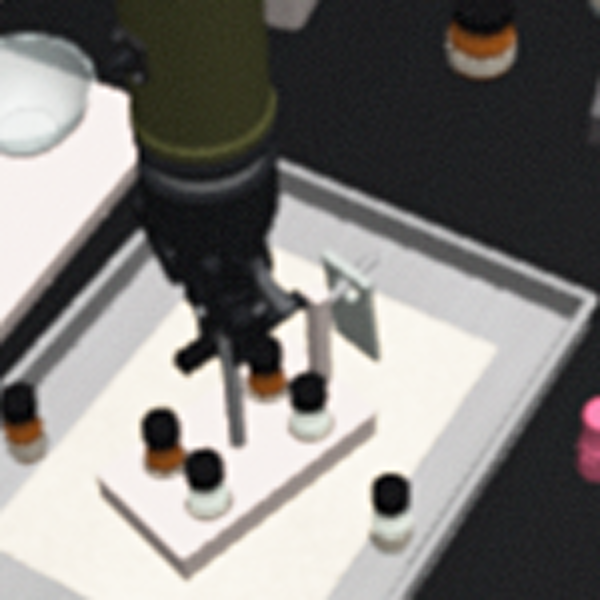

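The carrier is up and level (slopes under 0.005), with a 4.9 N load that matches carrier, vials and tag, and the tag is on the peg. I'll lift the remaining 8 cm.

arm_command --pt "0.8 0 0 -0.2 0" --pt "0.8 0 0 -0.4 0" --pt "0.8 0 0 -0.6 0" --pt "0.8 0 0 -0.7 0" --pt "0.8 0 0 -0.7 0" --pt "0.8 0 0 -0.7 0" --pt "0.8 0 0 -0.7 0" --pt "0.8 0 0 -0.7 0" --pt "0.8 0 0 -0.7 0" --pt "0.8 0 0 -0.7 0" --pt "0.8 0 0 -0.7 0" --pt "0.8 0 0 -0.6 0" --pt "0.8 0 0 -0.4 0" --pt "0.8 0 0 -0.3 0" --pt "0.8 0 0 0 0" --pt "0.8 0 0 0 0" --pt "0.8 0 0 0 0" --pt "0.8 0 0 0 0" --pt "0.8 0 0 0 0" --pt "0.8 0 0 0 0"

```text
time: 22.48
position: [0.5806, 0.1972, 0.2167]
tcp_rot: [[0.942, -0.334, -0.001], [-0.334, -0.942, -0.0], [-0.001, 0.0, -1.0]]
wrist_force: [-0.3, 0.3, -4.5]
gripper_width: 0.0123
```

```bash
python3 tilt.py w13
```

```text
22.4833 [0.5806 0.1972 0.2167] [-0.3329  0.3141 -4.48  ] [ 0.0187 -0.0268 -0.0616] 0.012314801088596013 [ 0.9424 -0.3344 -0.0006]
block top 10431 slopes tx,ty [-0.0048 -0.0026] height at centre 0.12559804621873427 expected 0.1251476861245412
```

View pics/w13s.png

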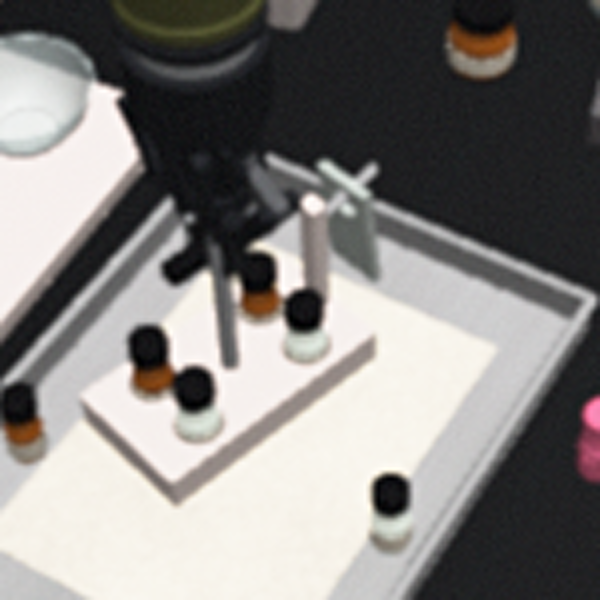

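View pics/w13.png

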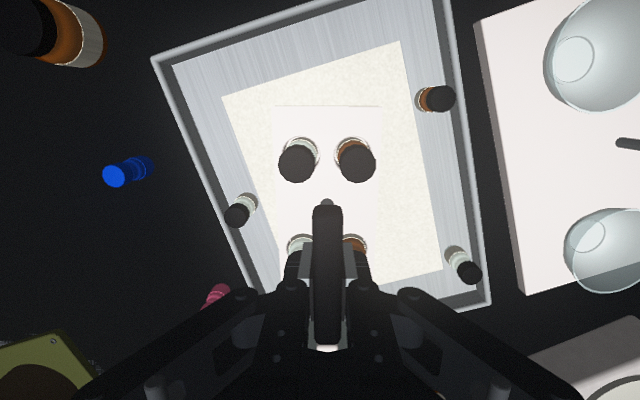

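The side view shows the carrier clear of the tray, level, with the tag on the peg at about (345,205) and all four vials in their wells. The underside is about 99.5 mm up. I'll check that it is at rest, then hand in.

```bash
python3 - <<'E'
from h import *
s=arm.read_state(); print(s['time'],abs(s['joint_velocities']).max(),s['position'],s['wrist_force'])
print(arm.job_done())
E
```

```text
22.5833 0.011367887778315197 [0.5807 0.1972 0.2169] [ 0.0569 -0.024  -5.0349]
the job is handed in; nothing more can be done
None
```

I lifted the tag from its stand, hung it by its hole on the carrier's peg and let go. I then took the carrier by its T handle, raised it out of the tray and handed in at 22.6 s, still holding it; no verdict was reported.

- **Position:** the underside was about 99 mm above the bench, and the block's top surface sloped by less than 0.005 rad. The carrier was clear of the tray.
- **Load:** the arm carried 4.5–5 N, which fits carrier, vials and tag together. The largest joint speed was 0.011 rad/s.
- **Tag and vials:** the last side picture shows the tag on the peg and all four vials in their wells. The last wrist picture shows only the handle, the vials and the tray; the gripper hides the tag.
- **Bystanders:** I saw no bystander moved in the pictures, but I did not re-measure their positions at the end.

**Disagreements:**
- My first estimate of the carrier's position was 1.5 mm off sideways. I corrected it from the closer wrist views.
- After the handle grasp, the networks gave poor tag positions: medium to low confidence, landing on other surfaces. The check that the tag stayed on the peg therefore rests on the pictures and the load.

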